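Slide the slim spray can home into the empty lane

ROBOT

A 7-joint arm with a two-finger parallel gripper is mounted at the origin on the work surface. World frame = base frame: x ahead of the robot, y to its left, z up, the work surface at z = 0. Lengths are in m, angles in degrees, forces in N, time in s.
With the tool pointing down it reaches from about 0.35 to 0.9 m from the base axis. Payload 8.1 kg.
Tool frame: the origin (TCP) lies on the centre line of the jaws, within the pads' length; the fingertips stand bot.tip_extent ahead of it and the grasp point (between the pads) lies 3 mm ahead of it (bot.tip_extent is the distance from the TCP to the fingertips, in m); z points along the fingers, y is the line along which they close (so a half turn about z gives the same grasp; the last joint's range is limited). The gripper opens to 92 mm and grips with 3 to 60 N. Pads are 19 mm wide; open, the fingers measure 130 mm over their backs; the gripper's body (75 mm by 190 mm) begins 47 mm behind the grasp point.
Start: joints at [-78.759, 24.895, 1.432, 90.138, -0.665, 64.973, -4.303], TCP at [0.184, 0.597, 0.249] pointing down, gripper open.
Joint ranges: [-149.89, 149.89], [-25.12, 119.58], [-72.63, 75.52], [4.76, 147.25], [-75.54, 255.54], [6.69, 114.76], [-157.13, 157.13]. Speed limits (degrees/s): [127.2, 127.2, 172.46, 172.46, 180, 180, 180].

INTERFACE

Orientations are given as a 3x3 rotation matrix whose columns are the frame's x, y, z axes.
In Python, from station import bot gives the robot as it stands. Calls block until the motion is done:
- bot.move_to(position, orientation): joint-space move of the TCP to a pose.
- bot.move_straight(position, rotation=None, vel=0.15, f_stop=None): straight line of the TCP; rotation=None keeps the orientation; vel is the mean speed in m/s. With f_stop (N) it stops when the force on the tool has changed by that much, and returns True; else False.
- bot.goto_joints(angles): joint-space move.
- bot.grip(opening): opening from 0.0 (shut) to 1.0 (fully open); the grip force is fixed at half the most; returns when the fingers have stopped.
- bot.hold(seconds).
- bot.ik(position, orientation): joint angles nearest the present ones, or None.
- bot.get_state(): the state.
- bot.snapshot(name): name is "side" or "top" or "wrist"; returns a dict with "pixels" (420x560x3 uint8, red, green, blue), "z_map" (420x560 float32, m along the optical axis (not along the pixel's ray), 0 where there is no reading), "camera_matrix" (3x3 intrinsics, pixels), "eye" and "orientation" of the camera in the world. Camera axes: x right, y up, looking along -z (the intrinsics and any distortion apply to the point x, -y, -z); pixel columns grow to the right and rows downward; lengths in m; the calibration is good to about 2 mm. The wrist camera is an equidistant fisheye: a pixel r from the principal point sees the ray r / f radians off the axis. A picture is of the moment at which its call begins.
A pose or a line that the arm cannot do raises bot.IKError and nothing moves.
- bot.sign_off(): hands the job in; it is judged then, once.
The state is a dict: "t": time; "joint_positions": joint angles; "joint_vel": joint speeds; "joint_torque": joint torques, N m; "eef_pos": TCP position; "tcp_rot": TCP orientation; "ft_force": force on the tool from outside, world axes, zero at the start; "torque": the same for the moment, N m; "gripper_width": opening from 0.0 (shut) to 1.0 (fully open); "grasp_force": force on a finger pad.
Only numpy, scipy, OpenCV 4.12 (cv2) and the standard library are available. Lean on these libraries where they do the work, as an engineer would, in place of code of your own. Each camera call takes 0.05 s, during which the arm holds its last target. There are 200 camera calls.

TASK

The slim spray can has been left standing out on the bench. Push it low on its body with the fingertips so that it slides upright along the bench into the empty lane of the steel bay, until it stands right back against the stop, and then move clear. Do not tip it, lift it or take it between the fingers, and leave everything else where it stands.

Things in the scene. Friction and masses are not known exactly. Their poses are not given: they have to be found in the camera images.
- can: slim upright aerosol can, aluminium with a white band, narrower grey cap: cylinder 52 mm in diameter up to 155 mm, cap 34 mm in diameter, 200 mm tall in all, 0.2 to 0.4 kg. Friction on the bench 0.45 to 0.75: pushes higher than about 30 mm above the bench can topple it. Origin at the centre of its underside, z up; its yaw means nothing
- bay: low steel bay fixed on the bench, no floor: three lanes, open in front, closed behind by a stop 60 mm high, 304 mm long. Four lane walls (20 mm high, 4 mm thick, 100 mm long) run forward from it, 100 mm apart. Origin on the bench, middle of the stop's front face; +x from the mouths to the stop (the way the can slides), y along the stop; lane centres at y = -0.1, 0, 0.1 m, mouths at x = -0.1 m
- card: blank white stock card, 70 mm wide, clipped to the top of the stop behind the empty lane, top edge 143 mm high; fixed. Axes parallel to the bay's. Origin NOT at the card but on the bench, on the empty lane's centre line, 50 mm in front of the stop's face; the can against the stop in mid lane has its origin 24 mm further along +x
- jar: squat white jar with a black lid, 72 mm in diameter, 110 mm tall, standing in one of the other lanes, its axis 50 mm in front of the stop; leave alone. Origin at the centre of its underside
- trigger: white trigger spray bottle, 72 mm in diameter, 229 mm tall, standing in one of the other lanes, its axis 50 mm in front of the stop, the trigger head pointing out of the lane (reaching 50 mm from the axis, at 155 to 229 mm height); leave alone. Origin at the centre of its underside
- glue: white bottle with a narrow neck, 62 mm in diameter, 190 mm tall, standing behind the stop of the bay; leave alone. Origin at the centre of its underside
- tape: roll of grey tape lying flat, 110 mm outer diameter, 48 mm high, on the right of the bench; leave alone. Origin at the centre of its underside
- paint: small steel paint tin, 100 mm in diameter (lid rim 104 mm), 120 mm tall, standing behind the stop of the bay; leave alone. Origin at the centre of its underside
- driver: screwdriver lying on the bench at the left, near the robot; leave alone. Origin in the tool, at bench level; x along the tool towards its tip
- gloves: closed cardboard box 120 x 230 x 70 mm (x, y, z of its frame) lying on the right; leave alone. Origin at the centre of its underside

How it is judged (in metres and radians):
At the end, for the whole second after the job is handed in: The can stands upright (within 0.05 rad), at rest on the bench, in the empty lane, no more than 10 mm from the stop; every other thing is within 20 mm of where it began (x of can in the frame of card between 0.014 and 0.03 m and y of can in the frame of card between -0.03 and 0.03 m and angle between can's own z axis and vertical below 0.05 rad and height (world z) of can below 0.004 m and linear speed of can below 0.02 m/s and distance of each of jar, trigger, glue, tape, paint, driver, gloves from where it was at the start of the episode below 0.02 m); the robot touches nothing.
It fails at once if the can is tipped by more than 0.25 rad (angle between can's own z axis and vertical above 0.25 rad).
It fails at once if the can is lifted more than 10 mm off the bench (height (world z) of can above 0.01 m).
It fails at once if the can is taken between the fingers (the point between the finger pads is inside the can) (horizontal distance between the grasp point and can below 0.018 m and height (world z) of the grasp point below 0.19 m).
It fails at once if the can is pushed on its upper half (fingers touching it with the point between the pads above 120 mm) (contact force between the fingers and can above 0.5 N and height (world z) of the grasp point above 0.12 m).
It fails at once if a bystander is moved by more than 20 mm (distance of any of jar, trigger, glue, tape, paint, driver, gloves from where it was at the start of the episode above 0.02 m).
It also fails if it takes over 53 s, if anything falls off the work surface, if the arm or the gripper's body presses on something with over 40 N, if the wrist force passes 120 N, or if a joint passes its speed limit or range.

## Working session

There is one attempt and no reset: what is moved stays moved. The work goes in short steps, each a Python script; the robot and the scene stay as the last script left them, time stands still between calls to the robot, and variables do not carry over. Pictures are saved under pics/ and viewed, at most 10 in all, crops included, and the job is handed in when it is done.

```bash
ls; mkdir -p pics; cat > h.py <<'E'
import numpy as np,cv2
from station import bot
def snap(name,fn=None):
    s=bot.snapshot(name)
    if fn: cv2.imwrite('pics/'+fn,s['pixels'][:,:,::-1])
    return s
def cloud(s):  # world points per pixel from depth (pinhole cams)
    K=s['camera_matrix'];z=s['z_map'];v,u=np.mgrid[:z.shape[0],:z.shape[1]]
    p=np.stack([(u-K[0,2])/K[0,0]*z,-(v-K[1,2])/K[1,1]*z,-z],-1)
    w=p@np.array(s['orientation']).T+np.array(s['eye']); w[z<=0]=np.nan
    return w
E
python3 - <<'E'
from h import *
for n in('top','side'):
    s=snap(n,n+'1.png'); w=cloud(s); np.savez('/tmp/'+n,w=w,px=s['pixels']); print(n,s['eye'],s['camera_matrix'],np.round(s['orientation'],2),s.keys(),(s['z_map']>0).mean())
print(bot.tip_extent,bot.get_state())
E
```

```text
pics
top [ 0.1704772  -0.10315592  1.42767468] [[463.42003904   0.         282.67131596]
 [  0.         463.42003904 204.20773881]
 [  0.           0.           1.        ]] [[-0.03  0.97 -0.23]
 [-1.   -0.03  0.  ]
 [-0.    0.23  0.97]] dict_keys(['pixels', 'z_map', 'camera_matrix', 'eye', 'orientation']) 0.9958673469387755
side [ 1.08628034 -1.00592787  1.24890179] [[521.11655042   0.         284.53163712]
 [  0.         521.11655042 209.25049287]
 [  0.           0.           1.        ]] [[ 0.83 -0.42  0.36]
 [ 0.55  0.61 -0.56]
 [ 0.02  0.67  0.75]] dict_keys(['pixels', 'z_map', 'camera_matrix', 'eye', 'orientation']) 0.9955102040816326
0.022 {'t': 0.1, 'joint_positions': array([-78.76149275,  24.93269953,   1.4303995 ,  90.18299938,
        -0.66396019,  64.9736496 ,  -4.30372447]), 'joint_vel': array([-4.38345536e-05, -1.58346372e-01, -2.11751101e-02, -5.75168301e-02,
       -2.27863804e-03, -2.66945026e-02,  1.32485468e-01]), 'joint_torque': array([ 3.24985245e-03, -6.69128537e+01,  9.88043658e-01, -3.15140426e+01,
       -6.04389282e-02,  3.74133652e-02,  5.26376255e-05]), 'eef_pos': array([0.18387516, 0.59689793, 0.24802673]), 'tcp_rot': array([[-9.55684625e-01,  2.94392284e-01, -2.84572677e-04],
       [ 2.94392390e-01,  9.55683630e-01, -1.38575146e-03],
       [-1.35993089e-04, -1.40811740e-03, -9.99998999e-01]]), 'ft_force': array([ 0.58070941,  0.2741232 , -0.25503363]), 'torque': array([-0.11749081,  0.00476594, -0.00145655]), 'grasp_force': 0.0, 'gripper_width': 0.999964238300894}
```

View pics/top1.png

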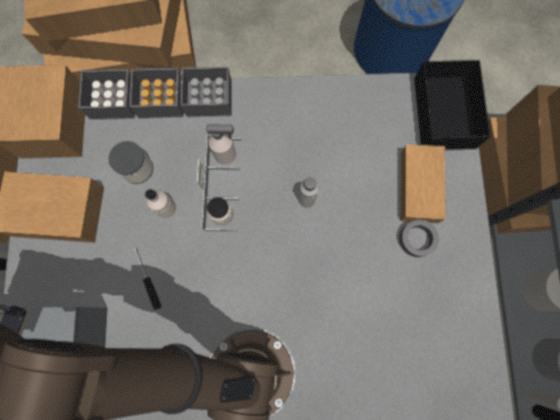

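View pics/side1.png

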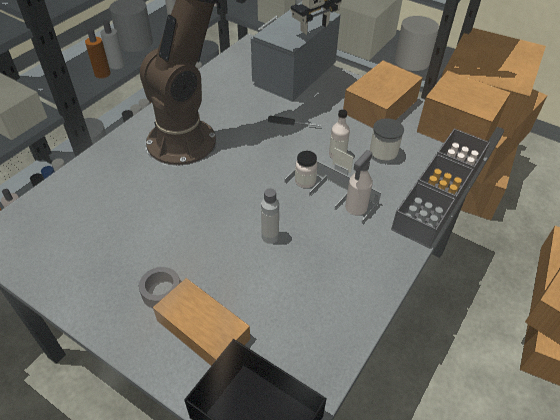

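The top view shows the can at (309,190). The bay opens to the right, with its stop at col ~207 and rows 130–230. The jar (219,210) and trigger (222,148) stand in the outer lanes, so the middle lane is empty. Next I take positions from depth.

```bash
python3 - <<'E'
import numpy as np,cv2
np.set_printoptions(precision=4,suppress=True)
for n in('top','side'):
    w=np.load('/tmp/'+n+'.npz')['w']; 
    P=w.reshape(-1,3); P=P[np.isfinite(P).all(1)]
    if n=='top': c0=w[190,309];print('seed',c0, w[182,309],w[180,206],w[230,206],w[229,230],w[140,238],w[199,235],w[168,235], w[250,300])
    d=np.hypot(*(P[:,:2]-w0).T) if n=='side' else np.hypot(*(P[:,:2]-c0[:2]).T)
    if n=='top': w0=c0[:2]
    m=(d<.08)
    for lo,hi in((.03,.14),(.165,.185),(.19,.23)):
        q=P[m&(P[:,2]>lo)&(P[:,2]<hi)]
        if len(q)>5:
            A=np.c_[2*q[:,:2],np.ones(len(q))];s=np.linalg.lstsq(A,(q[:,:2]**2).sum(1),rcond=None)[0]
            print(n,lo,len(q),'mean',q.mean(0),'min',q.min(0),'max',q.max(0),'circ',s[:2],np.sqrt(s[2]+s[:2]@s[:2]))
    # stop
    if n=='top':
        r=w[125:238,195:245].reshape(-1,3)
    else:
        r=w[135:225,280:385].reshape(-1,3)
    np.save('/tmp/r_'+n,r)
    a=r[(r[:,2]>.045)&(r[:,2]<.066)]; b=r[(r[:,2]>.012)&(r[:,2]<.024)]
    print(n,'stopband',len(a)); print('wall',len(b))
    rect=cv2.minAreaRect(b[:,:2].astype(np.float32));print(rect)
    # plot plan view
    im=np.full((500,500,3),255,np.uint8)
    for q,c in((b,(0,0,255)),(a,(255,0,0)),(r[r[:,2]>.1],(0,200,0))):
        for x,y,_ in q:
            u,v=int((x-.3)*1000),int((.45-y)*1000)
            if 0<=u<500 and 0<=v<500: cv2.circle(im,(u,v),1,c,-1)
    cv2.imwrite('pics/plan_'+n+'.png',im)
a=cv2.imread('pics/plan_top.png');b=cv2.imread('pics/plan_side.png');cv2.imwrite('pics/plan.png',cv2.resize(np.hstack([a,b]),(800,400)))
E
```

```text
seed [ 0.4979 -0.1809  0.1836] [ 0.5179 -0.1811  0.1942] [0.5797 0.1312 0.0296] [0.4232 0.1319 0.0152] [0.4243 0.0577 0.0152] [0.7196 0.0325 0.0048] [0.5188 0.0416 0.0177] [0.6202 0.0412 0.0183] [ 0.3554 -0.1569 -0.0008]
top 0.03 149 mean [ 0.4942 -0.1778  0.0879] min [ 0.4868 -0.2069  0.0315] max [ 0.5181 -0.1566  0.1395] circ [ 0.5142 -0.1826] 0.025798083853779467
top 0.165 28 mean [ 0.5026 -0.179   0.1723] min [ 0.4959 -0.199   0.1656] max [ 0.5166 -0.1654  0.1836] circ [ 0.5139 -0.1822] 0.016166932937098873
top 0.19 118 mean [ 0.513  -0.1824  0.1977] min [ 0.4977 -0.1976  0.1914] max [ 0.5297 -0.1669  0.204 ] circ [ 0.5131 -0.1825] 0.012181103016548714
top stopband 303
wall 249
((0.572960615158081, 0.08139482140541077), (0.10108071565628052, 0.30372557044029236), 87.53145599365234)
side 0.03 432 mean [ 0.5261 -0.2003  0.0874] min [ 0.4924 -0.2137  0.0301] max [ 0.5441 -0.1724  0.1395] circ [ 0.5164 -0.1856] 0.02412469025449894
side 0.165 71 mean [ 0.5219 -0.1939  0.1733] min [ 0.5028 -0.2097  0.1654] max [ 0.5333 -0.176   0.1848] circ [ 0.5172 -0.1874] 0.01381214271848175
side 0.19 106 mean [ 0.5173 -0.1868  0.1988] min [ 0.4978 -0.2012  0.1912] max [ 0.5331 -0.1679  0.2065] circ [ 0.5162 -0.1853] 0.01270933049001874
side stopband 562
wall 406
((0.578407883644104, 0.17710405588150024), (0.2984515428543091, 0.30569741129875183), 87.97767639160156)
```

View pics/plan.png

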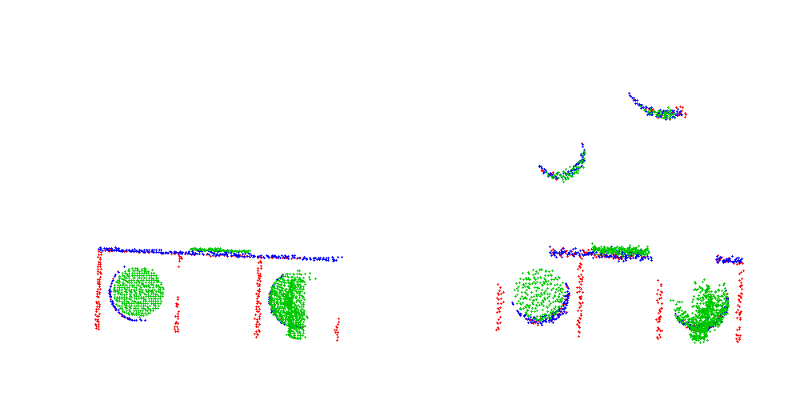

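The plan view (left half from the top camera) shows walls at x ≈ 0.421, 0.521, 0.622 and 0.722. The stop face is at y ≈ 0.13, tilted about 2.4°, with the card over the middle lane. The 190 mm wide gripper body would hit the jar if held vertical, so I push with the tool leaning: 45° at first, then 65° inside the lane. Next I fit the lane line, check how close the gloves and tape are, and test IK.

```bash
cat >> h.py <<'E'
np.set_printoptions(precision=4,suppress=True)
def R(d,t,s=1):   # tool leaning t deg from vertical, fingers pointing along horizontal unit d; s flips y
    d=np.r_[d,0]/np.linalg.norm(d); t=np.radians(t)
    z=d*np.sin(t)-np.array([0,0,np.cos(t)]); y=s*np.cross([0,0,1],d)
    return np.c_[np.cross(y,z),y,z]
def tcp(front,h,d,t):  # TCP for the foremost (upper) tip edge at xy=front, tip centre height h
    d=np.r_[d,0]/np.linalg.norm(d); r=np.radians(t); z=d*np.sin(r)-np.array([0,0,np.cos(r)])
    return np.r_[front,0]+[0,0,h]-d*.0095*np.cos(r)-z*bot.tip_extent
E
python3 - <<'E'
from h import *
T=np.load('/tmp/top.npz')['w']
r=np.load('/tmp/r_top.npy'); a=r[(r[:,2]>.055)&(r[:,2]<.064)&(r[:,1]>.118)]
p=np.polyfit(a[:,0],a[:,1],1); ang=np.arctan(p[0]); res=a[:,1]-np.polyval(p,a[:,0]); print('stop',p,np.degrees(ang),np.percentile(res,[2,98]),a[:,0].min(),a[:,0].max())
n=np.array([-np.sin(ang),np.cos(ang)]); e=np.array([n[1],-n[0]])
b=r[(r[:,2]>.010)&(r[:,2]<.024)]; l=b[:,:2]@e; f=b[:,:2]@n; fr=f<np.median(a[:,:2]@n)-.03
h,ed=np.histogram(l[fr],40);
for c in np.array([-.15,-.05,.05,.15])+(.572*e[0]+.1*e[1]):
    k=fr&(abs(l-c)<.02); print('wall',np.median(l[k]),k.sum(),f[k].min())
print('stop top n',np.median(a[:,:2]@n),'n',n,'e',e)
for nm,sl in(('gloves',np.s_[140:225,395:450]),('tape',np.s_[215:260,395:440])):
    q=T[sl].reshape(-1,3);q=q[q[:,2]>.03];print(nm,np.percentile(q,[1,99],axis=0))
for d in ((.2,.98),n):
  for t,fy in((45,(.507,-.25)),(45,(.55,-.05)),(65,(.56,-.08)),(65,(.57,.08))):
    for s in(1,-1):
      P=tcp(fy,.015,d,t); print(t,fy,s,bot.ik(P,R(d,t,s)))
E
```

```text
stop [-0.0441  0.1579] -2.5247164848100856 [-0.0024  0.0028] 0.4256054992893467 0.7223669126390644
wall 0.41989284813822453 50 0.05735174929074397
wall 0.5182857074473585 26 0.05576989713947143
wall 0.6199581597825954 61 0.05606356663884267
wall 0.718825688142313 18 0.05092076695297375
stop top n 0.15775045278974859 n [0.0441 0.999 ] e [ 0.999  -0.0441]
gloves [[ 0.4214 -0.6162  0.0344]
 [ 0.6702 -0.4742  0.0828]]
tape [[ 0.3248 -0.5731  0.0307]
 [ 0.4428 -0.4636  0.0721]]
45 (0.507, -0.25) 1 [ 13.5775  64.9918  54.5607  96.2707 -69.6271 100.017  -96.748 ]
45 (0.507, -0.25) -1 [ 16.5545  61.4625  47.8104  96.0108 -66.1438  94.7506  80.66  ]
45 (0.55, -0.05) 1 [  -1.3315   55.0282   43.8168  111.0897  -75.1049   83.9759 -103.5249]
45 (0.55, -0.05) -1 [  6.5081  49.9826  30.6304 110.4389 -69.7864  74.0569  72.3279]
65 (0.56, -0.08) 1 [ 14.1471  64.1652  33.1559 100.8868 -75.1462  98.4257 -99.5192]
65 (0.56, -0.08) -1 [ 19.8496  61.2476  23.7651 100.3644 -70.8846  91.2289  77.5753]
65 (0.57, 0.08) 1 [  20.3003   55.5909    1.4133  110.9921  -75.0813   69.0022 -103.9874]
65 (0.57, 0.08) -1 [ 20.3003  55.5909   1.4133 110.9921 -75.0813  69.0022  76.0126]
45 (0.507, -0.25) 1 [  9.2892  72.8665  65.2215  91.1883 -71.5517 111.0122 -89.7534]
45 (0.507, -0.25) -1 [ 14.5869  64.3913  50.4763  90.7127 -63.4552  99.3677  84.3685]
45 (0.55, -0.05) 1 [ -6.9764  62.4183  54.5419 105.7114 -74.6955  96.0862 -98.5434]
45 (0.55, -0.05) -1 [  7.5035  51.0514  27.9644 104.4828 -62.629   76.0804  71.8483]
65 (0.56, -0.08) 1 [  7.5767  70.2233  43.8291  94.1307 -74.9995 109.9459 -96.976 ]
65 (0.56, -0.08) -1 [ 17.3051  63.6297  25.9418  93.2079 -66.1464  96.4828  76.8711]
65 (0.57, 0.08) 1 [  11.9729   57.9296   11.9486  104.2038  -71.1596   80.1367 -105.2228]
65 (0.57, 0.08) -1 [ 15.4647  57.3927   6.7729 103.8745 -68.7001  76.5704  73.0354]
```

```bash
cat >> h.py <<'E'
n=np.array([.0441,.999]);e=np.array([.999,-.0441]);L=.569;FACE=.1555
can0=np.array([.515,-.184]);G=.0225   # can centre ahead of the tip edge, 26 mm gap
def xy(l,f): return l*e+f*n
def pose(l,f,t,h=.015): return tcp(xy(l,f-G),h,n,t),R(n,t,-1)  # pose that has a cradled can at (l,f)
E
python3 - <<'E'
from h import *
l0,f0=can0@e,can0@n; print(l0,f0)
P,Q=pose(l0,f0-.03,45)
s=bot.get_state(); bot.move_straight(s['eef_pos']+[0,0,.2],vel=.3)
bot.grip(26/92)
bot.move_to([.45,.1,.45],R(n,10,-1)); bot.move_to([P[0],P[1],.35],Q)
s=bot.get_state();print(s['t'],s['eef_pos'],s['joint_positions'],s['gripper_width'])
bot.move_straight(P,Q,vel=.15,f_stop=8)
s=bot.get_state();print(s['t'],s['eef_pos'],P,s['ft_force'])
snap('side','side2.png')
E
```

```text
0.5225993999999999 -0.16110449999999998
5.5417 [ 0.5126 -0.2571  0.3505] [ 16.5172  38.198   43.9681  78.6516 -49.5883 112.605   58.0276] 0.28292222204385997
7.825 [ 0.5119 -0.2589  0.0311] [ 0.5117 -0.2587  0.0306] [-0.5013 -0.0866  0.615 ]
```

View pics/side2.png

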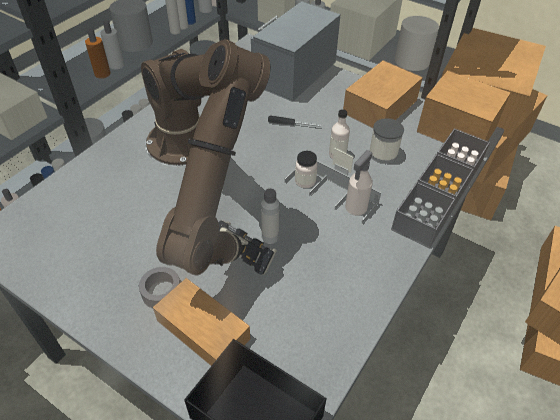

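The side view shows the gripper leaning behind the can (can at (270,215)), with the can untouched and tape and gloves clear. Now I push the first leg.

```bash
python3 - <<'E'
from h import *
l0,f0=can0@e,can0@n
bot.move_straight(*pose(l0,f0,45),vel=.05,f_stop=15)
r=bot.move_straight(*pose(L,0.0,45),vel=.06,f_stop=25)
s=bot.get_state();print(r,s['t'],s['eef_pos'],s['ft_force'])
bot.move_straight(*pose(L,-.03,45),vel=.1)
s=snap('side','side3.png');w=cloud(s);P=w.reshape(-1,3)
c=xy(L,0);m=np.hypot(*(P[:,:2]-c).T)<.06
for lo,hi in((.165,.185),(.19,.23)):
    q=P[m&(P[:,2]>lo)&(P[:,2]<hi)]
    print(len(q),q.mean(0)); q=q[:,:2]
    A=np.c_[2*q,np.ones(len(q))];z=np.linalg.lstsq(A,(q**2).sum(1),rcond=None)[0][:2];print(z,'l,f',z@e,z@n)
E
```

```text
False 11.5667 [ 0.5664 -0.07    0.0305] [-1.4238 -1.589  -0.887 ]
64 [ 0.5724 -0.0374  0.1729]
[ 0.5678 -0.0284] l,f 0.5684959522813647 -0.003323740987185057
97 [ 0.5682 -0.0307  0.1985]
[ 0.5675 -0.0291] l,f 0.5681792984422412 -0.004066385148199455
```

View pics/side3.png

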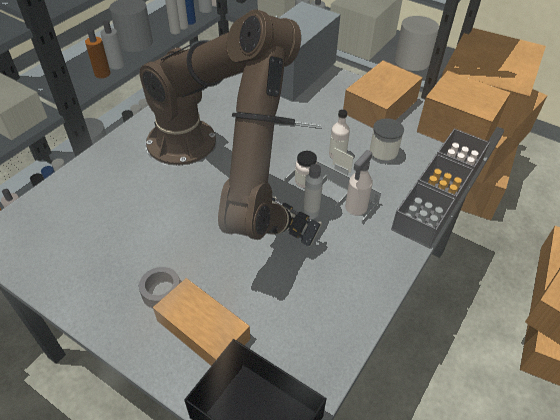

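The can stands upright on the lane's centre line (l = 0.568, f ≈ -0.003), just outside the mouth. Now I lean to 65° and push it in until it meets the stop.

```bash
python3 - <<'E'
from h import *
bot.move_straight(*pose(L,-.035,65,.02),vel=.05)
r=bot.move_straight(*pose(L,-.012,65,.015),vel=.04,f_stop=10);s=bot.get_state();print(r,s['t'],s['eef_pos'],s['ft_force'])
r=bot.move_straight(*pose(L,.132,65),vel=.04,f_stop=8)
s=bot.get_state();p=s['eef_pos'];print(r,s['t'],p,s['ft_force'],'can f if cradled',(p-pose(L,0,65)[0])[:2]@n)
s=snap('top','top4.png');w=cloud(s);P=w.reshape(-1,3)
c=xy(L,.127);m=np.hypot(*(P[:,:2]-c).T)<.04
q=P[m&(P[:,2]>.19)&(P[:,2]<.23)];print(len(q),q.mean(0),'l,f',q.mean(0)[:2]@e,q.mean(0)[:2]@n)
snap('side','side4.png')
E
python3 -c "
import cv2,numpy as np
a=cv2.imread('pics/top4.png')[100:260,150:350];b=cv2.imread('pics/side4.png')[110:270,230:430]
cv2.imwrite('pics/c4.png',cv2.resize(np.hstack([a,b]),(800,320)))"
```

```text
False 13.3083 [ 0.5658 -0.0836  0.0243] [ 0.2961  0.3318 -0.1963]
False 17.0583 [0.5723 0.0596 0.0242] [-0.4921 -4.6344  1.8005] can f if cradled 0.13122845397029695
113 [0.5702 0.1042 0.198 ] l,f 0.5650818212043225 0.12925769373364074
```

View pics/c4.png

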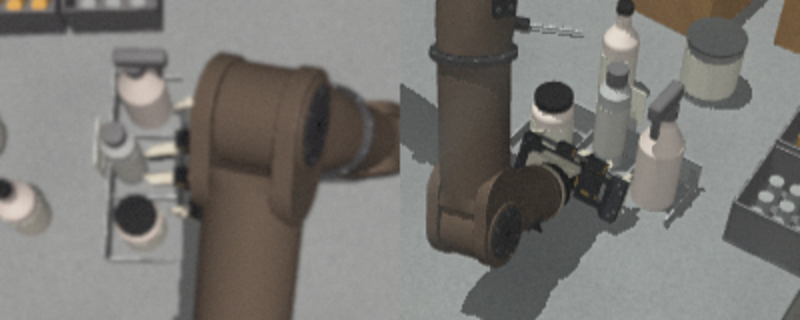

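The crops show the can upright in the middle lane against the stop, at f ≈ 0.129 where contact was predicted at 0.1295. The jar and trigger are in place. Now I withdraw and check.

```bash
python3 - <<'E'
from h import *
bot.move_straight(*pose(L,.05,65),vel=.08)
bot.move_straight(*pose(L,-.06,65,.025),vel=.15)
P,Q=pose(L,-.08,65,.3); bot.move_straight(P,Q,vel=.2)
bot.hold(.3)
s=snap('top','top5.png');w=cloud(s);P=w.reshape(-1,3);W0=np.load('/tmp/top.npz')['w']
m=np.hypot(*(P[:,:2]-xy(L,.127)).T)<.045
for lo,hi in((.192,.23),(.03,.14)):
    q=P[m&(P[:,2]>lo)&(P[:,2]<hi)][:,:2]
    z=np.linalg.lstsq(np.c_[2*q,np.ones(len(q))],(q**2).sum(1),rcond=None)[0][:2]
    print(lo,len(q),'mean l,f',q.mean(0)@e,q.mean(0)@n,'circ',z@e,z@n)
for nm,c,h in(('jar',(.471,.085),.10),('trig',(.669,.08),.2)):
    for X in(W0.reshape(-1,3),P):
        q=X[(np.hypot(*(X[:,:2]-c).T)<.05)&(X[:,2]>h)];print(nm,len(q),q.mean(0))
st=bot.get_state();print(st['t'],st['eef_pos'],st['ft_force'])
snap('side','side5.png')
E
```

```text
0.192 113 mean l,f 0.5652191803344837 0.12922333088740484 circ 0.5653727147974295 0.12937306452804756
0.03 281 mean l,f 0.5515190064221267 0.13286476816809356 circ 0.5693671167978513 0.13480984476308447
jar 361 [0.4728 0.0848 0.1085]
jar 362 [0.4727 0.0846 0.1083]
trig 246 [0.6687 0.0652 0.2223]
trig 246 [0.6686 0.0652 0.2225]
21.0917 [ 0.5629 -0.1514  0.309 ] [-0.1845 -0.3021 -0.9533]
```

View pics/side5.png

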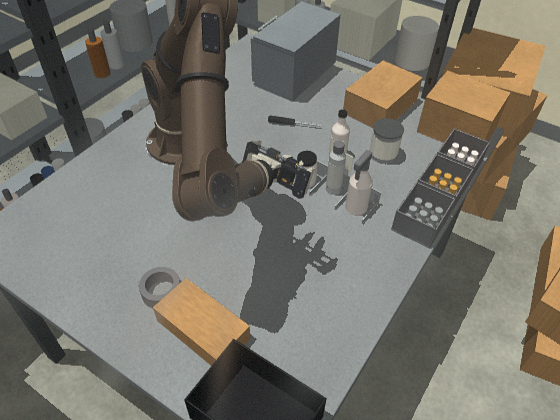

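The side view shows the can upright in the lane at (337,170), with the arm well clear and the other things undisturbed. I hand it in.

```bash
python3 -c "
from station import bot
print(bot.sign_off())"
```

```text
the job is handed in; nothing more can be done
None
```

I pushed the can upright into the empty middle lane and handed the job in at about 21 s: it stands back against the stop to within the 2 mm or so I can measure, the jar and trigger have not moved, the other things look undisturbed in the last picture, and the arm is clear; no verdict was shown.

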